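# Bank the last coin cup and hold the cash box open for the notes

## Task

Pull the cup of brass coins straight up off its snap clip in the till tray and stand it upright in the empty bay of the cash box. Then bring the box's two lids down together, gently and without letting them drop, until both are fully shut, and by the handle raise the outer lid alone to about 45 degrees, so that the notes can go in on top of the coin cover. Finish while still holding the outer lid there, with the coin cover lying shut and undisturbed beneath it and everything else left where it was.

Things in the scene. Friction and masses are not known exactly. Their poses are not given: they have to be found in the camera images.
- coin_cup_center (a point): Centre, half-way up, of the loose grey coin cup full of brass coins: 75 long (x), 50 wide (y), 45 high, 0.3 kg, rigid. Grip it across the 50 width, upper half; 70 free on both sides. A T tang reaches 12 out of its +x end, slid down into the till tray's rail; spring balls hold it by a snap of about 10 N beyond the weight, which lets go within 10; 25 straight up clears the rail. (Sizes in mm.)
- till_tray: Black till tray, fixed, 280 (its x) by 220 (y), walls 28 high, floor 3 thick; origin under its centre, z up. The open coin row is its -x part (nearest the robot), then a clip rail along y, 30 high, then three note bays. The brass cup, the only cup here, stands in the middle clip, centred 60 to -x of the tray's origin. (Sizes in mm.)
- cash_box: Dark blue steel cash box, fixed, 250 long (its x), 180 deep (y), base 68 high, walls and floor 4 thick; origin under its centre, z up. A 12 high rib across the middle (x = 0) parts two bays, each 119 along x by 172 along y: one holds a cup of silver coins, one is empty. Both lids are hinged on the +y rim, parallel to the box's x. (Sizes in mm.)
- hinge (a point): Middle of the hinge line of both lids, on the +y rim of the cash box: 90 from the box's centre, 68 above the table; axes as the box's. Both lids turn about the box's x direction through this point; an opening lid lifts its -y edge up and then over toward +y. (Sizes in mm.)
- bay: Green felt liner, 100 by 110, in the empty bay of the cash box: the cup belongs here, long side along the box's x, either way round. Origin on the box floor (4 above the table) in the middle of the bay, about 60 from the box's centre toward box +x or -x; axes as the box's. (Sizes in mm.)
- outer_lid (a joint): Opening angle of the outer lid, rad: 0 shut; starts at 1.8 (103 degrees), open against its stop, top edge 241 above the table. Blue steel with a 25 deep skirt, about 0.7 kg, loose hinge: let go below about 1.2 it falls shut, above that it falls open. Two rubber buffers under it push the coin cover down ahead of it as it closes. (Sizes in mm.)
- coin_cover (a joint): Opening angle of the inner coin cover, rad: 0 shut, level just inside the box's rim above the cups. Bare aluminium plate with a small brass knob, 0.2 kg, on a stiff hinge on the same line: it stays where it is left. Starts at about 1.7, nested in the open outer lid's skirt, not fastened to it; the outer lid pushes it down in closing.
- lid_handle (a point): Middle of the steel handle bar outside the outer lid near its free edge: round, 10 thick, 110 long, parallel to the hinge, 38 off the lid's face. Lid shut, it is 165 to box -y of the hinge and 66 above it. Lid open, it is beyond the lid on the side away from the box, about 27 below the lid's top edge. Pinched from above it turns in the fingers, so the gripper may stay upright. (Sizes in mm.)
- cover_knob (a point): Top of the brass knob (14 mm across, 14 mm high) on the coin cover, 150 mm from the hinge; not to be used for lifting.
- silver_cup_center (a point): Centre of the second coin cup (silver coins, same shape), standing in the other bay of the cash box; to stay.
- marker: White marker pen with a red cap, 110 mm, 13 mm thick, lying in the till tray's middle note bay; to stay.
- paper_roll: White receipt paper roll, 72 mm across, 79 mm high, standing at the right; origin under its centre; to stay.
- calculator: Dark desk calculator, 150 by 95 by 18 mm, at the left; to stay.
- stapler: Red and black stapler, 140 by 34 by 60 mm, at the left; to stay.
- date_stamp: Hand stamp with a wooden knob, 50 by 32 mm, 74 mm high, on the robot's side of the tray and box; to stay.
- ink_pad: Flat steel ink pad, 75 by 115 by 16 mm, at the right; to stay.

How it is judged:
On the way, in this order (a step that is already met when the one before it is completed fails the run):
1. the brass coin cup has been pulled up off its clip (z of coin_cup_center in the frame of till_tray above 0.055 m and angle between coin_cup_center's own z axis and vertical below 0.4 rad), for 0.1 s.
2. the cup stands upright and released in the empty bay, with both lids still open (x of coin_cup_center in the frame of bay between -0.032 and 0.032 m and y of coin_cup_center in the frame of bay between -0.064 and 0.064 m and z of coin_cup_center in the frame of cash_box between 0.02 and 0.033 m and angle between coin_cup_center's own z axis and vertical below 0.12 rad and contact force between coin_cup and the fingers below 0.5 N and value of joint outer_lid above 1.2 rad), for 0.2 s.
3. both lids are down together, fully shut (value of joint each of outer_lid, coin_cover below 0.05 rad), for 0.2 s.
At the end, for the whole second after the job is handed in: fingers hold the outer lid (over 0.5 N) still at 32 to 60 degrees; coin cover shut (under 0.05 rad), untouched by the robot; brass coin cup at rest on the floor of its bay, within 32 mm along and 64 mm across the box, tilt under 0.12 rad (value of joint outer_lid between 0.55 and 1.05 rad and velocity of joint outer_lid between -0.15 and 0.15 rad/s and value of joint coin_cover below 0.05 rad and contact force between outer_lid and the fingers above 0.5 N and contact force between coin_cover and the arm below 0.2 N and contact force between coin_cover and the fingers below 0.2 N and x of coin_cup_center in the frame of bay between -0.032 and 0.032 m and y of coin_cup_center in the frame of bay between -0.064 and 0.064 m and z of coin_cup_center in the frame of cash_box between 0.02 and 0.033 m and angle between coin_cup_center's own z axis and vertical below 0.12 rad and linear speed of coin_cup below 0.02 m/s); the arm keeps its last pose, push and grip.
It fails at once if a lid was dropped or slammed (faster than 2.5 rad/s downward) ((velocity of joint outer_lid below -2.5 rad/s and value of joint outer_lid below 1.1 rad) or (velocity of joint coin_cover below -2.5 rad/s and value of joint coin_cover below 1.1 rad)).
It fails at once if the coin cover was lifted again (moved upward when less than half open) (velocity of joint coin_cover above 0.3 rad/s and value of joint coin_cover between 0.06 and 0.8 rad).
It fails at once if the coin cup was tipped over (angle between coin_cup_center's own z axis and vertical above 0.8 rad).
It fails at once if another thing (silver coin cup, marker, paper roll, calculator, stapler, stamp or ink pad) was moved by more than 30 mm (distance of any of silver_cup_center, marker, paper_roll, calculator, stapler, date_stamp, ink_pad from where it was at the start of the episode above 0.03 m).
It also fails if it takes over 66 s, if anything falls off the work surface, if the arm or the gripper's body presses on something with over 40 N, if the wrist force passes 120 N, or if a joint passes its speed limit or range.

## Robot

A 6-joint arm with a two-finger parallel gripper is mounted at the origin on the work surface. World frame = base frame: x ahead of the robot, y to its left, z up, the work surface at z = 0. Lengths are in m, angles in rad, forces in N, time in s.
With the tool pointing down it reaches from about 0.2 to 0.875 m from the base axis. Payload 3.4 kg.
Tool frame: the origin (TCP) lies between the finger pads; the fingertips stand 25 mm ahead of it and the grasp point (between the pads) lies 6 mm ahead of it (r.nose_length is the z of the fingertips in the tool frame, in m); z points along the fingers, x is the direction in which the jaws open and shut, and the axes are right-handed (so a half turn about z gives the same grasp; the last joint's range is limited). The gripper opens to 94 mm and grips with 3 to 60 N. Pads are 16 mm wide; open, the fingers measure 119 mm over their backs; the gripper's body (75 mm by 177 mm) begins 78 mm behind the grasp point.
Start: joints at [-1.448, 0.276, 1.505, -0, 1.361, -0.121], TCP at [0.139, -0.558, 0.23] pointing down, gripper open.
Joint ranges: [-2.89, 2.89], [-0.75, 2.08], [0.22, 2.7], [-1.18, 4.32], [0.11, 2.71], [-2.7, 2.7]. Speed limits (rad/s): [2.57, 2.57, 3.14, 3.14, 3.14, 3.14].

## Interface

Orientations are given as a unit quaternion [w, x, y, z].
In Python, from plant import r, gripper_to, inverse_kinematics, vision, models, telemetry gives the robot as it stands. Calls block until the motion is done:
- r.move_to(position, orientation): joint-space move of the TCP to a pose.
- r.move_l(position, rot=None, vel=0.15, guard=None): straight line of the TCP; rot=None keeps the orientation; vel is the mean speed in m/s. With guard (N) it stops when the force on the tool has changed by that much, and returns True; else False.
- r.movej(angles): joint-space move.
- gripper_to(opening, f_grip=None): finger opening in m; f_grip is the grip in N (None keeps the last); returns when the fingers have stopped.
- r.hold(seconds).
- inverse_kinematics(position, orientation): joint angles nearest the present ones, or None.
- vision.snapshot(name): name is "side" or "top" or "wrist"; returns the picture (480x640x3 uint8, red, green, blue); there is no depth.
- vision.get_calibration(name): a dict with "fx", "fy", "cx", "cy" (pixels), "position" and "orientation" of the camera in the world. Camera axes: x right, y down, z forward; pixel columns grow to the right and rows downward; lengths in m; the calibration is good to about 2 mm. A picture is of the moment at which its call begins: read the wrist's pose just before it. get_calibration takes no time and is no camera call; for the wrist camera it gives the pose at the moment of the call.
A pose or a line that the arm cannot do raises r.PlanningError and nothing moves.
- r.sign_off(): hands the job in, once; it reports no verdict.
Trained networks look in the newest picture that a camera, given by its name, has taken for a name from the list of things; names that differ only in an ending like _2 or _b are one class to them, and where a whole thing is asked for, a point or a joint stands for the part that bears it (a point fixed in the world has none). Each returns a list of dicts, best first, with "score" (0 to 1); they miss things now and then, are a little off and sometimes report something else, mostly with a low value. They report only what shows in the picture. A call takes as long as a camera call.
- models.boxes_of(thing, camera): "at" ([x, y, z] in m, in world coordinates, good to about 4 mm: the middle of the surface that is visible of it).
- models.regions_of(thing, camera): "pixels" (480x640 bool, what is visible of it).
- models.mark_of(thing, camera): "at" ([x, y, z] in m, in world coordinates, good to about 4 mm: a listed point, or the origin of a listed thing).
Readings, each from a call of its own:
- telemetry.current_t(): time.
- telemetry.current_joints(): joint angles.
- telemetry.current_dq(): joint speeds.
- telemetry.current_joint_efforts(): joint torques, N m.
- telemetry.current_ee_pos(): TCP position.
- telemetry.current_tool_rot(): TCP orientation.
- telemetry.current_wrist_force(): force on the tool from outside, world axes, zero at the start.
- telemetry.current_torque(): the same for the moment, N m.
- telemetry.current_opening(): finger opening in m.
Only numpy, scipy, OpenCV 4.12 (cv2) and the standard library are available. Lean on these libraries where they do the work, as an engineer would, in place of code of your own. Each camera call takes 0.05 s, during which the arm holds its last target.

## Working session

There is one attempt and no reset: what is moved stays moved. The work goes in short steps, each a Python script; the robot and the scene stay as the last script left them, time stands still between calls to the robot, and variables do not carry over. Pictures are saved under pics/ and viewed, and the job is handed in when it is done.

```bash
ls; mkdir -p pics; cat > h.py <<'E'
import numpy as np, cv2
from plant import r, gripper_to, inverse_kinematics, vision, models, telemetry
from scipy.spatial.transform import Rotation as R
def snap(cam,name):
    im=vision.snapshot(cam); cv2.imwrite(f'pics/{name}.png',im[:,:,::-1]); return im
def quat(Rm):
    q=R.from_matrix(Rm).as_quat(); return [q[3],q[0],q[1],q[2]]
def down(a): # tool z down, tool x along yaw a
    x=np.array([np.cos(a),np.sin(a),0]); z=np.array([0,0,-1.]); return quat(np.c_[x,np.cross(z,x),z])
E
cat > a.py <<'E'
from h import *
for c in ['top','side','wrist']:
    snap(c,c+'0')
    k=vision.get_calibration(c); print(c,np.round(k['position'],3),np.round(k['orientation'],3),k['fx'])
for t in ['coin_cup_center','till_tray','cash_box','hinge','bay','lid_handle','cover_knob','silver_cup_center','paper_roll','date_stamp']:
  for c in ['top','side']:
    try: print(t,c,[(np.round(d['at'],3).tolist(),round(d['score'],2)) for d in models.mark_of(t,c)[:3]])
    except Exception as e: print(t,c,e)
print(telemetry.current_t(), r.nose_length)
E
python3 a.py
```

```text
pics
top [0.296 0.002 1.81 ] [-0.046  0.714 -0.697  0.044] 610.9922800415999
side [ 0.466 -0.912  1.08 ] [-0.373  0.928 -0.016  0.009] 541.5317798845923
wrist [ 0.214 -0.538  0.384] [ 0.105  0.781 -0.61  -0.083] 337.22357446381454
coin_cup_center top [([0.5, -0.237, 0.025], 0.88)]
coin_cup_center side [([0.496, -0.233, 0.024], 0.71)]
till_tray top [([0.56, -0.246, 0.003], 0.93)]
till_tray side [([0.56, -0.247, -0.002], 0.63)]
cash_box top [([0.556, 0.137, 0.002], 0.66)]
cash_box side [([0.558, 0.136, 0.0], 0.57)]
hinge top [([0.543, 0.231, 0.066], 0.71), ([0.373, -0.03, -0.003], 0.27)]
hinge side [([0.543, 0.233, 0.07], 0.92)]
bay top [([0.496, 0.126, 0.004], 0.91)]
bay side [([0.493, 0.131, 0.006], 0.77)]
lid_handle top [([0.528, 0.33, 0.212], 0.7)]
lid_handle side [([0.529, 0.33, 0.211], 0.78)]
cover_knob top [([0.537, 0.27, 0.213], 0.93)]
cover_knob side [([0.544, 0.235, 0.067], 0.68), ([0.536, 0.273, 0.209], 0.56)]
silver_cup_center top [([0.613, 0.152, 0.023], 0.86)]
silver_cup_center side [([0.612, 0.156, 0.024], 0.61)]
paper_roll top [([0.587, -0.5, -0.0], 0.84)]
paper_roll side [([0.587, -0.504, -0.003], 0.8), ([0.496, 0.13, 0.005], 0.55)]
date_stamp top [([0.415, -0.486, 0.001], 0.66), ([0.377, -0.027, -0.004], 0.48), ([0.532, 0.327, 0.213], 0.3)]
date_stamp side []
1.15 0.025
```

View pics/top0.png

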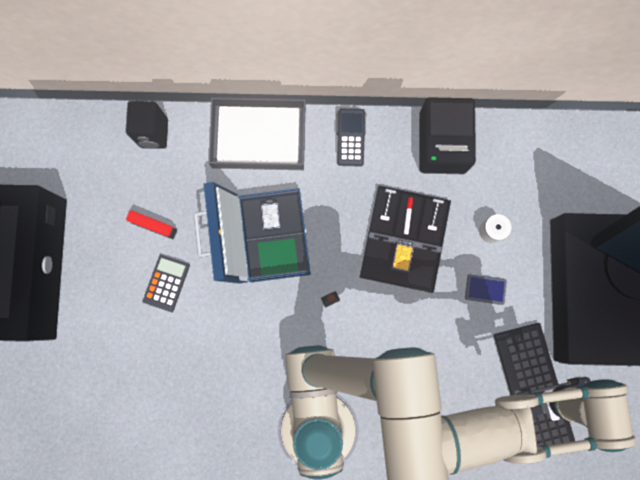

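View pics/side0.png

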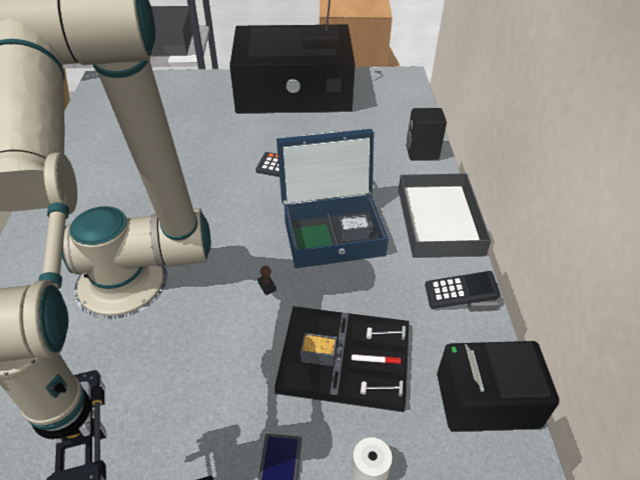

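The top view shows the box with its lids open at about (250,235), the green bay at (278,253), the tray at (405,238) and the brass cup at (402,257). The date stamp at (330,299) lies between them. The side view agrees. Next I measure the yaws.

```bash
cat > b.py <<'E'
from h import *
im=cv2.imread('pics/top0.png')
a=cv2.resize(im[175:295,190:320],None,fx=6,fy=5,interpolation=cv2.INTER_CUBIC) 
cv2.imwrite('pics/boxz.png',cv2.resize(im[178:288,190:320],None,fx=5,fy=5,interpolation=cv2.INTER_CUBIC))
cv2.imwrite('pics/trayz.png',cv2.resize(im[178:298,350:460],None,fx=5,fy=5,interpolation=cv2.INTER_CUBIC))
vision.snapshot('top')
k=vision.get_calibration('top')
q=k['orientation'];Rm=R.from_quat([q[1],q[2],q[3],q[0]]).as_matrix()
def unproj(uv,z):
    uv=np.atleast_2d(uv).astype(float)
    d=np.c_[(uv[:,0]-k['cx'])/k['fx'],(uv[:,1]-k['cy'])/k['fy'],np.ones(len(uv))]@Rm.T
    return k['position']+d*((z-k['position'][2])/d[:,2])[:,None]
for t,z in [('till_tray',.028),('bay',.006),('coin_cup_center',.045),('silver_cup_center',.045),('date_stamp',.07)]:
    res=models.regions_of(t,'top')
    if not res: print(t,'none');continue
    p=res[0]['pixels']; vs,us=np.nonzero(p)
    P=unproj(np.c_[us,vs],z)[:,:2].astype(np.float32)
    (c,s,ang)=cv2.minAreaRect(P*1000); print(t,round(res[0]['score'],2),np.round(c),np.round(s),round(ang,1),len(us))
E
python3 b.py
```

```text
till_tray 0.73 [566. 271.] [272.  69.] 8.5 1867
bay 0.89 [497. 131.] [105. 112.] 8.5 1273
coin_cup_center 0.6 [ 504. -234.] [57. 92.] 79.9 551
silver_cup_center none
date_stamp none
```

View pics/boxz.png

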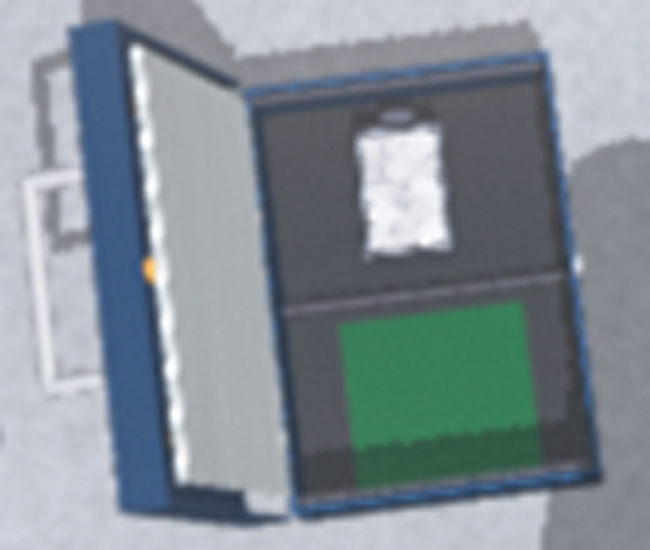

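View pics/trayz.png

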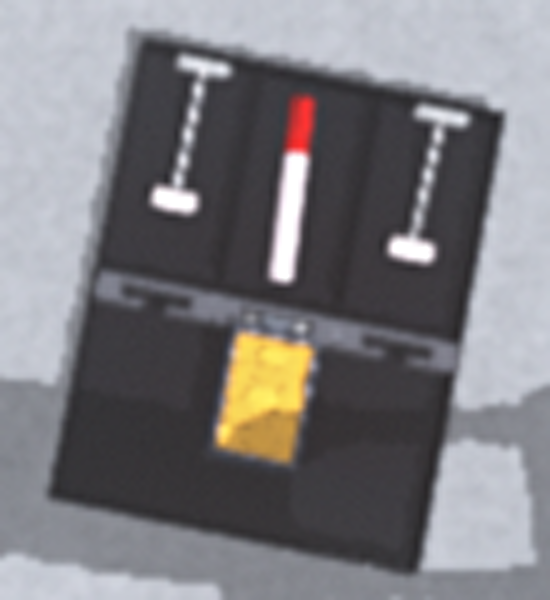

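```bash
cat >> b.py <<'E'
print('----')
def edge(n,o,a,b,z):
    P=unproj([[o[0]+a[0]/5,o[1]+a[1]/5],[o[0]+b[0]/5,o[1]+b[1]/5]],z); d=P[0]-P[1]
    print(n,np.round(P[:,:2],4).tolist(),round(np.linalg.norm(d),4),'yaw x',round(np.degrees(np.arctan2(d[1],d[0])),1))
o=(190,178)
edge('front',o,(547,55),(600,478),.068)
edge('hingeside',o,(248,95),(295,505),.068)
edge('handle',o,(30,185),(48,388),.212)
edge('right',o,(547,55),(248,95),.068)
o=(350,178)
edge('trayL',o,(140,38),(52,495),.028)
edge('trayR',o,(500,110),(415,570),.028)
edge('cup coinsL',o,(235,335),(215,448),.044)
edge('cup coinsR',o,(314,348),(293,462),.044)
E
python3 b.py | sed -n '/----/,$p'
```

```text
----
front [[0.6901, 0.0695], [0.4441, 0.0325]] 0.2489 yaw x 8.5
hingeside [[0.6625, 0.2426], [0.4246, 0.2063]] 0.2406 yaw x 8.7
handle [[0.5809, 0.3366], [0.4727, 0.3218]] 0.1092 yaw x 7.8
right [[0.6901, 0.0695], [0.6625, 0.2426]] 0.1753 yaw x -80.9
trayL [[0.7149, -0.1627], [0.4409, -0.1142]] 0.2783 yaw x -10.0
trayR [[0.6761, -0.3769], [0.402, -0.3263]] 0.2788 yaw x -10.5
cup coinsL [[0.5355, -0.2185], [0.4691, -0.2074]] 0.0673 yaw x -9.5
cup coinsR [[0.5289, -0.2646], [0.462, -0.2526]] 0.068 yaw x -10.1
```

```bash
cat > c.py <<'E'
from h import *
for a in (80,-100):
    q=down(np.radians(a))
    print(a,[None if j is None else np.round(j,2).tolist() for j in (inverse_kinematics([.4995,-.235,z],q) for z in (.15,.042))])
for a in (98.5,-81.5):
    q=down(np.radians(a))
    for p in ([.499,.11,.25],[.499,.11,.045],[.528,.329,.33],[.528,.329,.219],[.567,.065,.14]):
        j=inverse_kinematics(p,q); print(a,p,None if j is None else np.round(j,2).tolist())
E
python3 c.py
```

```text
80 [[-0.57, 0.3, 1.68, -0.0, 1.16, -1.96], [-0.57, 0.41, 1.82, -0.0, 0.91, -1.96]]
-100 [[-0.57, 0.3, 1.68, -0.0, 1.16, 1.18], [-0.57, 0.41, 1.82, -0.0, 0.91, 1.18]]
98.5 [0.499, 0.11, 0.25] [0.08, 0.17, 1.6, -0.0, 1.37, -1.64]
98.5 [0.499, 0.11, 0.045] [0.08, 0.36, 1.91, -0.0, 0.88, -1.64]
98.5 [0.528, 0.329, 0.33] [0.45, 0.31, 1.21, -0.0, 1.62, -1.27]
98.5 [0.528, 0.329, 0.219] [0.45, 0.35, 1.42, -0.0, 1.37, -1.27]
98.5 [0.567, 0.065, 0.14] [-0.01, 0.33, 1.66, -0.0, 1.15, -1.73]
-81.5 [0.499, 0.11, 0.25] [0.08, 0.17, 1.6, -0.0, 1.37, 1.5]
-81.5 [0.499, 0.11, 0.045] [0.08, 0.36, 1.91, -0.0, 0.88, 1.5]
-81.5 [0.528, 0.329, 0.33] [0.45, 0.31, 1.21, -0.0, 1.62, 1.87]
-81.5 [0.528, 0.329, 0.219] [0.45, 0.35, 1.42, -0.0, 1.37, 1.87]
-81.5 [0.567, 0.065, 0.14] [-0.01, 0.33, 1.66, -0.0, 1.15, 1.41]
```

```bash
cat > d.py <<'E'
from h import *
q=down(np.radians(-100))
r.move_to([.4995,-.235,.16],q); gripper_to(.094,20)
snap('wrist','w1'); snap('top','t1')
print(telemetry.current_t())
print([(np.round(d['at'],4).tolist(),round(d['score'],2)) for d in models.mark_of('coin_cup_center','wrist')])
E
python3 d.py
```

```text
3.85
[([0.501, -0.2327, 0.0285], 0.87)]
```

View pics/w1.png

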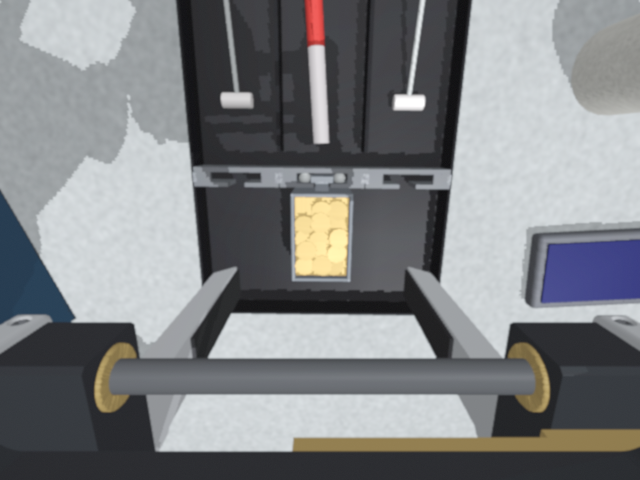

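The wrist view shows the cup centred between the fingers (column ~321), with its edges parallel to them.

```bash
cat > e.py <<'E'
from h import *
x,y=.4998,-.2345
print(r.move_l([x,y,.042],vel=.1,guard=15))
gripper_to(.04,45); print('open',telemetry.current_opening(),telemetry.current_wrist_force())
r.move_l([x,y,.085],vel=.06); print(telemetry.current_opening(),telemetry.current_wrist_force())
r.move_l([x,y,.20],vel=.12)
snap('wrist','w2'); snap('side','s2')
print(telemetry.current_t(),telemetry.current_opening(),telemetry.current_wrist_force())
E
python3 e.py
```

```text
False
open 0.04985122617755927 [ 0.15242343 -0.20299913  0.14427882]
0.04990315452212175 [-0.680397   -0.21769317 -2.87411955]
8.0583 0.04993068251826196 [-0.6385597   0.58308211 -2.4690075 ]
```

View pics/s2.png

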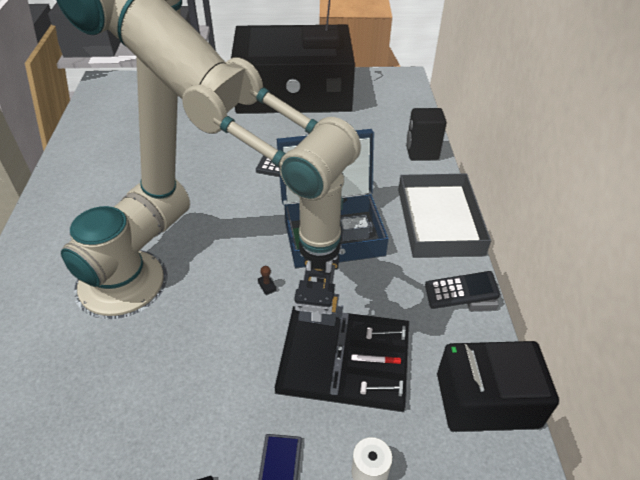

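View pics/w2.png

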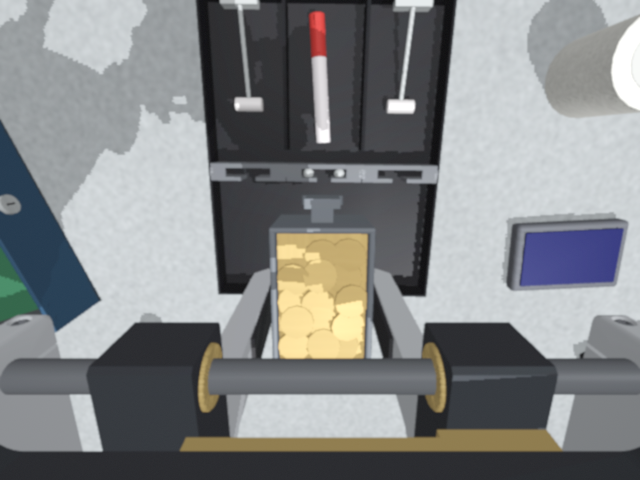

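The cup is off the clip, level and centred in the fingers, with the tang at (322,208). I carry it to the bay.

```bash
cat > f.py <<'E'
from h import *
q=down(np.radians(-81.5))
x,y=.4995,.110
r.move_l([x,y,.20],rot=q,vel=.2)
print(r.move_l([x,y,.10],vel=.15,guard=8))
print(r.move_l([x,y,.041],vel=.04,guard=5),telemetry.current_ee_pos(),telemetry.current_wrist_force())
gripper_to(.068,20); print(telemetry.current_opening())
r.hold(.25)
r.move_l([x,y,.30],vel=.2)
snap('wrist','w3'); snap('top','t3'); print(telemetry.current_t())
for c in('wrist','top'): print([(np.round(d['at'],4).tolist(),round(d['score'],2)) for d in models.mark_of('coin_cup_center',c)])
E
python3 f.py
```

```text
False
True [0.4991299  0.10991531 0.04598725] [-0.70678261 -0.09513136  2.75328757]
0.06786491654710251
14.25
[([0.4984, 0.1086, 0.0252], 0.82), ([0.6142, 0.1526, 0.0218], 0.72), ([0.5388, 0.2707, 0.2105], 0.51)]
[([0.4978, 0.1074, 0.0254], 0.47)]
```

View pics/w3.png

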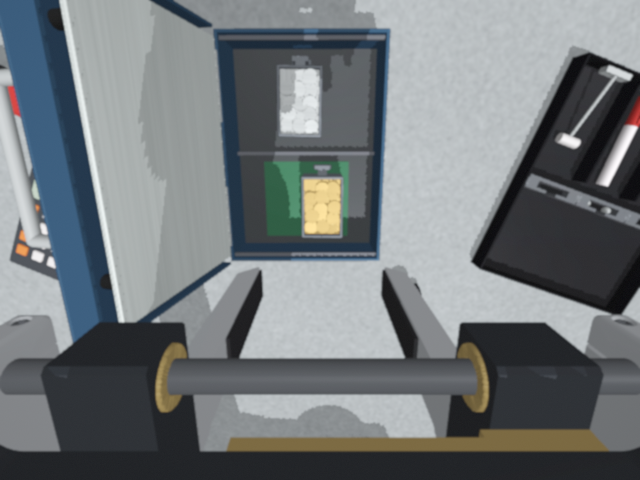

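View pics/t3.png

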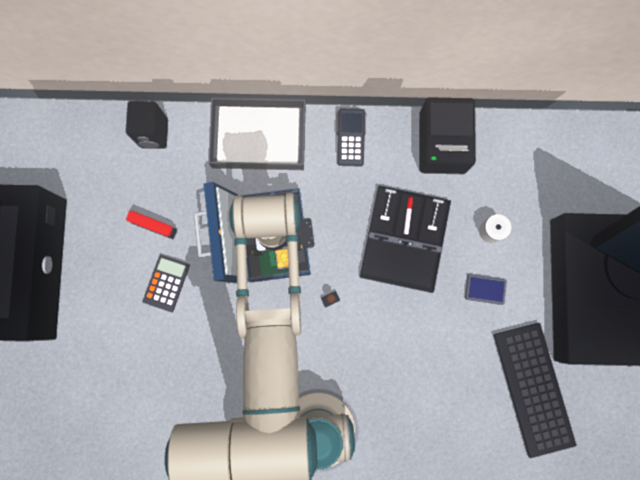

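The cup stands upright in the bay. I rise over the lid to the handle and look before descending.

```bash
cat > g.py <<'E'
from h import *
q=down(np.radians(-81.5))
gripper_to(.027,30)
r.move_l([.528,.330,.33],rot=q,vel=.25)
snap('wrist','w4'); snap('side','s4'); print(telemetry.current_t())
for c in('wrist','side'): print([(np.round(d['at'],4).tolist(),round(d['score'],2)) for d in models.mark_of('lid_handle',c)])
E
python3 g.py
```

```text
16.2833
[([0.5286, 0.3253, 0.2157], 0.6), ([0.3744, -0.0279, 0.0001], 0.53)]
[([0.5287, 0.3302, 0.2134], 0.85)]
```

View pics/w4.png

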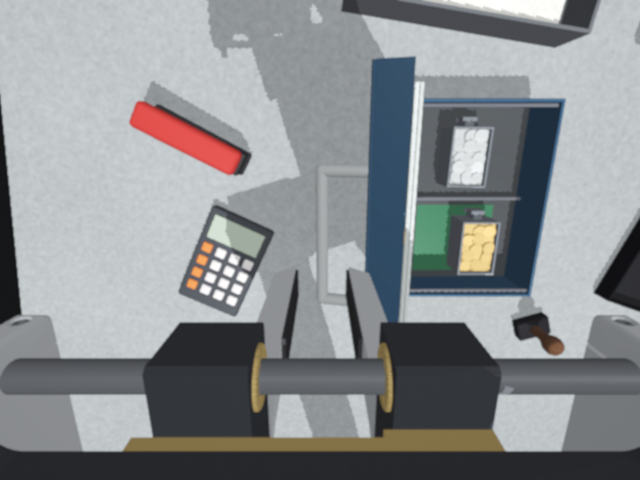

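View pics/s4.png

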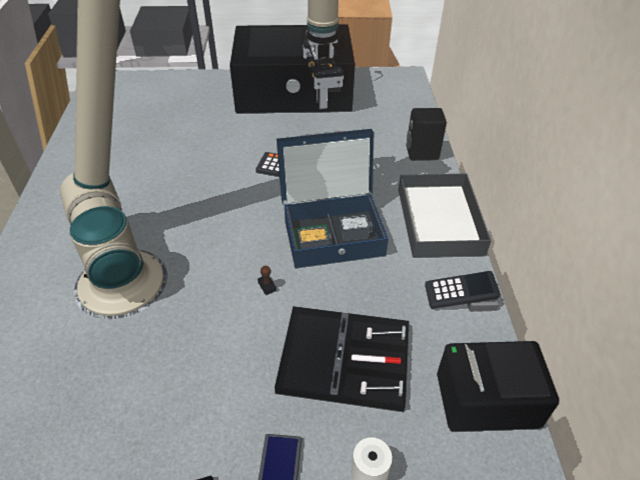

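```bash
cat > g2.py <<'E'
from h import *
k=vision.get_calibration('wrist'); q=k['orientation'];Rm=R.from_quat([q[1],q[2],q[3],q[0]]).as_matrix()
for uv in [(323,172),(323,296),(323,235)]:
    d=Rm@np.array([(uv[0]-k['cx'])/k['fx'],(uv[1]-k['cy'])/k['fy'],1]); print(np.round(k['position']+d*(.2137-k['position'][2])/d[2],4))
print(k['cx'],telemetry.current_ee_pos())
E
python3 g2.py
```

```text
[0.5825 0.3368 0.2137]
[0.4768 0.321  0.2137]
[0.5315 0.3292 0.2137]
321.6515138079748 [0.52799403 0.32876686 0.33019915]
```

```bash
cat > arc.py <<'E'
from h import *
v=np.array([-np.sin(np.radians(8.5)),np.cos(np.radians(8.5)),0])
def bar(t): return np.array([0,0,.068+.165*np.sin(t)+.066*np.cos(t)])+v*(-.165*np.cos(t)+.066*np.sin(t))
E
cat > i.py <<'E'
from arc import *
r.move_l([.5282,.3292,.218],vel=.1,guard=10)
print('d',telemetry.current_ee_pos(),telemetry.current_wrist_force())
gripper_to(.006,35); r.hold(.1)
p=np.array(telemetry.current_ee_pos());print('g',telemetry.current_opening(),p,telemetry.current_wrist_force())
base=p-bar(1.8); np.save('base.npy',base)
for t in (1.7,1.6,1.5):
    st=r.move_l((base+bar(t)).tolist(),vel=.07,guard=25)
    f=np.array(telemetry.current_wrist_force()); print(t,st,np.round(f@v,1),np.round(f,1),round(telemetry.current_opening(),4))
snap('side','s5'); snap('wrist','w5'); print(telemetry.current_t())
E
python3 i.py
```

```text
d [0.52866189 0.32940468 0.21877893] [-0.28496291 -0.77892381  0.9629289 ]
g 0.009191744851318498 [0.52841288 0.32905664 0.21844072] [-1.14326664 -0.8835298   1.9879155 ]
1.7 False 2.0 [ 0.1  2.  -0.3] 0.0087
1.6 False 3.4 [-2.   3.2  2.6] 0.0087
1.5 False 3.2 [-1.9  3.   4.9] 0.0092
19.4917
```

View pics/s5.png

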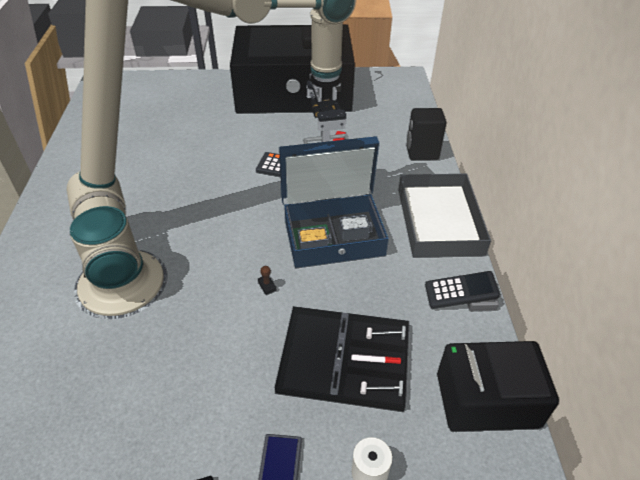

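View pics/w5.png

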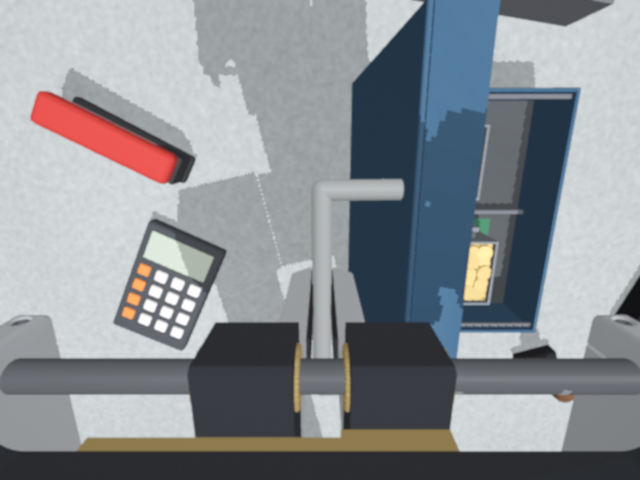

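The bar is held between the fingers (column ~322), the lid is coming over, and forces stay under 6 N. I continue along the arc.

```bash
cat > j.py <<'E'
from arc import *
import sys
base=np.load('base.npy')
for t in map(float,sys.argv[1:]):
    st=r.move_l((base+bar(t)).tolist(),vel=.07,guard=25)
    f=np.array(telemetry.current_wrist_force()); e=bar(t); rad=e-[0,0,.068]; rad/=np.linalg.norm(rad)
    p=np.array(telemetry.current_ee_pos())
    print(t,st,'fy',np.round(f@v,1),'fz',np.round(f[2],1),'rad',round(f@rad,1),'err',np.round((p-base-e)*1000,1),round(telemetry.current_opening(),4))
    if st or np.linalg.norm(f)>22: break
print(telemetry.current_t())
E
python3 j.py 1.36 1.22 1.08 .94 .8
```

```text
1.36 False fy 2.1 fz 8.3 rad 8.5 err [-0.  -0.3  0.8] 0.0092
1.22 False fy -0.1 fz 4.7 rad 4.7 err [ 0.  -0.6  0. ] 0.0091
1.08 False fy -0.9 fz 1.9 rad 2.0 err [-0.  -0.6 -0.5] 0.0088
0.94 False fy -0.2 fz -2.1 rad -1.9 err [-0.1 -0.9 -0.7] 0.009
0.8 False fy -0.7 fz -1.2 rad -0.9 err [-0.2 -0.9 -0.4] 0.009
22.0333
```

```bash
python3 j.py .66 .52 .38 .26 .15 .07 .02; python3 -c "
from h import *
snap('side','s6');snap('wrist','w6')"
```

```text
0.66 False fy -0.6 fz -0.3 rad 0.1 err [-0.2 -0.7 -0.4] 0.0088
0.52 False fy 0.1 fz -2.3 rad -1.8 err [-0.3 -0.4 -0.7] 0.0086
0.38 False fy 0.1 fz -2.1 rad -1.5 err [-0.2 -0.3 -0.5] 0.0086
0.26 False fy -0.7 fz -2.4 rad -0.9 err [-0.2 -0.2 -0.1] 0.0089
0.15 False fy -2.0 fz -1.1 rad 1.2 err [-0.1  0.1  0.2] 0.0089
0.07 False fy -1.4 fz -1.7 rad 0.5 err [-0.   0.   0.2] 0.0091
0.02 False fy -0.7 fz -2.5 rad -0.3 err [-0.   0.1  0.3] 0.0089
25.0667
```

View pics/s6.png

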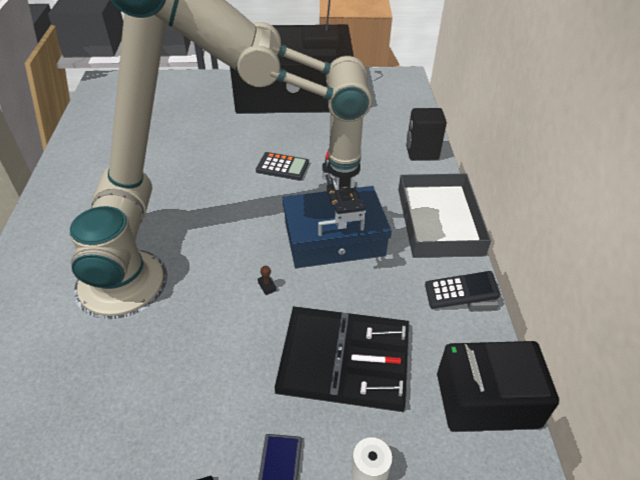

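View pics/w6.png

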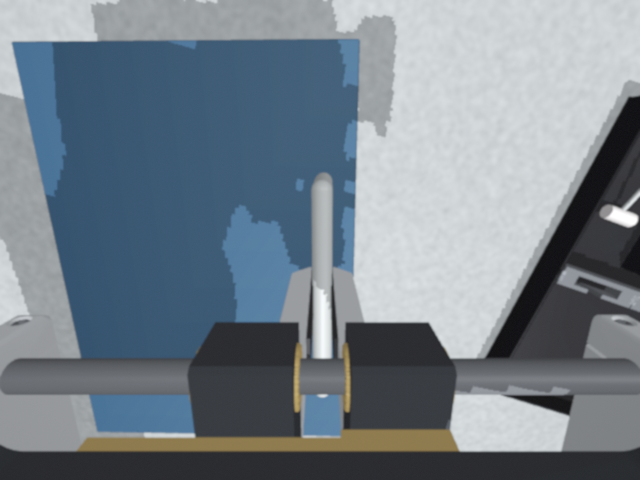

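Both lids look nearly down. The force still shows lid weight, so I press gently to contact.

```bash
cat > k.py <<'E'
from arc import *
base=np.load('base.npy')
p=np.array(telemetry.current_ee_pos()); b=bar(0.02)+base
for dz in (-.003,-.006,-.009,-.012,-.015):
    st=r.move_l((b+[0,0,dz]).tolist(),vel=.02,guard=22)
    f=np.array(telemetry.current_wrist_force()); q=np.array(telemetry.current_ee_pos()); print(dz,st,np.round(f,1),np.round((q-p)*1000,1))
    if st or f[2]>18: break
r.hold(.4)
f=telemetry.current_wrist_force(); print(np.round(f,1),telemetry.current_opening(),telemetry.current_t())
snap('side','s7')
E
python3 k.py; python3 -c "
import cv2
im=cv2.imread('pics/s7.png')[170:280,260:410];cv2.imwrite('pics/s7z.png',cv2.resize(im,None,fx=5,fy=5,interpolation=2))"
```

```text
-0.003 False [-3.6 -4.6 -2.2] [ 0.2 -1.1 -2.9]
-0.006 False [-6.6 -5.   8.3] [ 0.3 -1.5 -4.1]
-0.009 True [-0.7  0.5  5.2] [ 0.3 -1.5 -4.2]
[-0.1 -0.3  6.1] 0.008717797059120245 26.375
```

View pics/s7z.png

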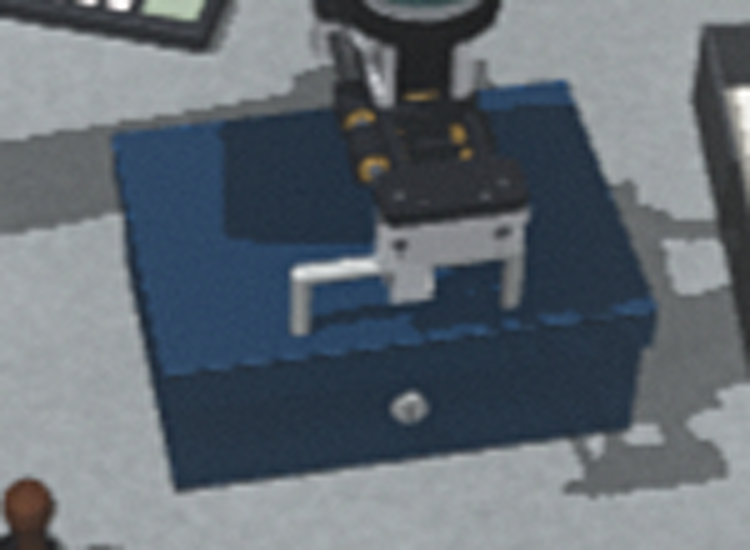

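The lid is shut against a hard stop: the picture shows no gap at the rim, and the force rose at the expected height. Now I raise the outer lid.

```bash
cat > l.py <<'E'
from arc import *
base=np.load('base.npy'); p=np.array(telemetry.current_ee_pos()); print(np.round((p-bar(0)-base)*1000,1))
base2=base.copy(); base2[2]=(p-bar(0))[2]
for t in (.1,.2,.32,.44,.56,.68,.80):
    st=r.move_l((base2+bar(t)).tolist(),vel=.06,guard=25)
    f=np.array(telemetry.current_wrist_force()); print(t,st,np.round(f,1),round(telemetry.current_opening(),4))
    if st or np.linalg.norm(f)>22: break
r.hold(.3)
snap('side','s8');snap('top','t8');snap('wrist','w8'); print(telemetry.current_t(),telemetry.current_ee_pos())
for t in ('lid_handle','cover_knob'):
  for c in('side','top','wrist'): print(t,c,[(np.round(d['at'],4).tolist(),round(d['score'],2)) for d in models.mark_of(t,c)])
E
python3 l.py; python3 -c "
import cv2
im=cv2.imread('pics/s8.png')[120:280,240:420];cv2.imwrite('pics/s8z.png',cv2.resize(im,None,fx=4,fy=3.7,interpolation=2))"
```

```text
[ 0.  -0.1 -0.6]
0.1 False [ 0.4 -2.9 -3.4] 0.0088
0.2 False [-0.9 -3.9 -2.6] 0.0089
0.32 False [-1.  -5.5 -0.6] 0.0088
0.44 False [-1.  -6.6  1.1] 0.009
0.56 False [-1.3 -6.7  3.7] 0.0091
0.68 False [-2.  -7.2  6.5] 0.0092
0.8 False [-1.6 -7.1  8.1] 0.0088
30.3667 [0.55390425 0.16006007 0.23891624]
lid_handle side [([0.5576, 0.1598, 0.2297], 0.78)]
lid_handle top [([0.555, 0.1604, 0.2283], 0.57)]
lid_handle wrist [([0.5491, 0.1544, 0.2342], 0.56)]
cover_knob side [([0.5653, 0.08, 0.0781], 0.78), ([0.5592, -0.2449, -0.003], 0.41)]
cover_knob top [([0.5673, 0.082, 0.0826], 0.87), ([0.5846, -0.5006, -0.0009], 0.56), ([0.5595, -0.2457, 0.0022], 0.5)]
cover_knob wrist []
```

View pics/s8z.png

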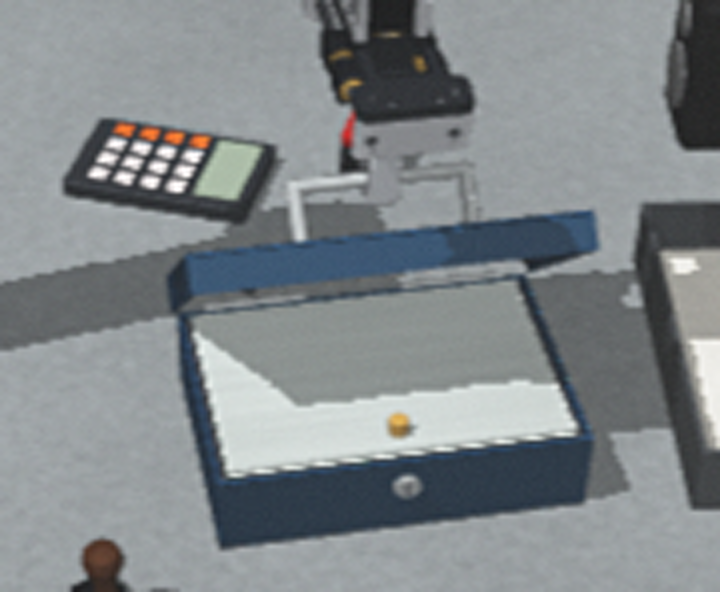

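View pics/w8.png

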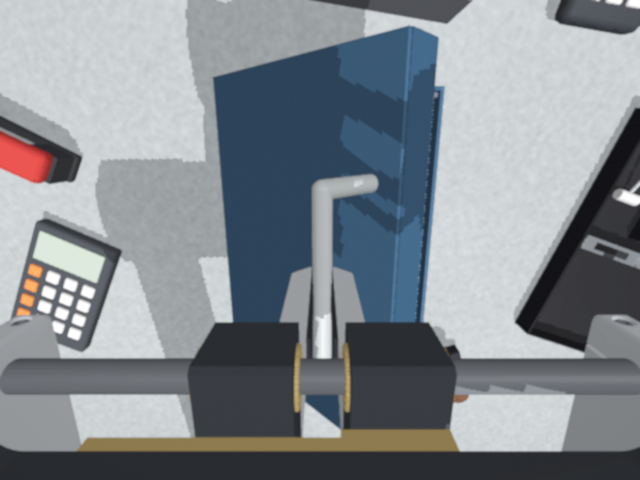

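View pics/t8.png

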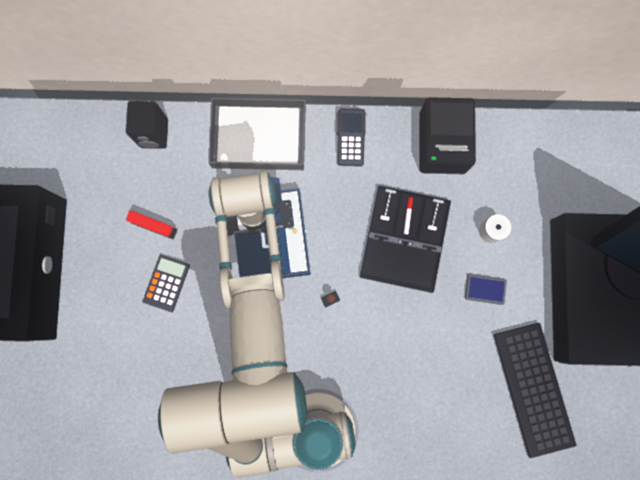

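The outer lid is held at about 45°. The cover lies flush in the rim with its knob at z ≈ 0.08, and the stamp, stapler, calculator, roll and pad are in place. I hand the job in.

```bash
python3 -c "
from h import *
r.sign_off(); print(telemetry.current_t(),telemetry.current_opening(),telemetry.current_wrist_force())"
```

```text
the job is handed in; nothing more can be done
the job is handed in; nothing more can be done
```

The job is done and handed in at about 30.4 s. I pulled the brass cup straight up off its clip and stood it in the green bay. I then brought both lids down together by the handle to a firm stop and raised the outer lid alone to about 45°. The arm is still holding it there.

What the last checks showed:
- **Outer lid:** the handle and hand positions put it at about 0.75–0.79 rad. The fingers are closed on the bar (opening 8.8 mm) and the wrist force is about 11 N.
- **Coin cover:** it lies flush in the rim in the pictures. Its knob top reads 78–83 mm, where about 82 mm is expected when shut.
- **Brass cup:** after release it stood upright about 2 mm along and 22 mm across from the bay centre, within the limits. I could not see it again once the cover was shut.
- **Other things:** the marker, paper roll, calculator, stapler, stamp and ink pad look unmoved in the final top view. I last saw the silver cup, in its place, just before closing.

**Disagreements:** the wrist camera put the handle about 6 mm off from the other two cameras. It did not find the knob.

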